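# Find the softest vibration foot and mark it

## Robot

A 7-joint arm with a two-finger parallel gripper is mounted at the origin on the work surface; the furniture and walls round the work are solid. World frame = base frame: x ahead of the robot, y to its left, z up, the work surface at z = 0. Lengths are in m, angles in rad, forces in N, time in s.
With the tool pointing down it reaches from about 0.4 to 0.85 m from the base axis. Payload 6.9 kg.
Tool frame: the origin (TCP) lies at the centre of the arm's flange, where the gripper is bolted on; the fingertips stand 173 mm ahead of it and the grasp point (between the pads) lies 155 mm ahead of it; z points along the fingers, y is the line along which they close (so a half turn about z gives the same grasp; the last joint's range is limited). The gripper opens to 85 mm and grips with 20 to 120 N. Pads are 22 mm wide; open, the fingers measure 114 mm over their backs; the gripper's body (76 mm by 85 mm) begins 54 mm behind the grasp point. The pads swing forward as they close: fully open they stand 13 mm farther back than shut.
Start: joints at [1.425, 0.507, -0.238, 1.5, 0.126, 1.149, -0.155], TCP at [0.156, -0.605, 0.405] pointing down, gripper open.
Joint ranges: [-3.08, 3.08], [-0.24, 2.05], [-1.43, 1.35], [0, 2.5], [-1.52, 4.66], [0.17, 1.96], [-2.89, 2.89]. Speed limits (rad/s): [2.39, 2.39, 3.14, 3.14, 3.14, 3.14, 3.14].

## Interface

Orientations are given as a unit quaternion [x, y, z, w].
In Python, from rig import readout, optics, arm gives the robot as it stands.
- The arm moves only by the shell command python3 -m creep 'ROWS' [FORCE]. ROWS is JSON, a list of rows, each an object of numbers: "gripper": the gripper command: -1 is fully open, 1 is shut, values between are in proportion; "x", "y", "z": the shift along the tool's x, y, z in cm; "turn": the turn about the tool's z in degrees. In form: [{"gripper": .., "x": .., "y": .., "z": .., "turn": ..}, ...]. A call has exactly 8 rows; each row is the pose to reach, as a shift and turn from the pose commanded when the call began, along the tool's axes at that moment; what a row does not reach only later rows make up. A row lasts 1/8 s, in which the tool goes at most 62.5 mm and 10.7 degrees, less where a joint would pass 70% of its speed; a pose out of reach is approached as far as the arm can. A call with a gripper value outside its range is refused whole. The fingers move at their own pace and stop on an object; FORCE is the grip in N (left out, the last holds). Time passes only in rows, so rows that repeat a pose let the fingers close, or fill a call up. It gives the time, the measured TCP pose, the force, the opening and the grip force at its end, in the units of the state.
- readout.read_state(): the state, without advancing time (a new reading comes with each control period).
- optics.read_camera(name): name is "side" or "top"; returns (picture, depth): 420x560x3 uint8, red, green, blue; 420x560 float32, m along the optical axis (not along the pixel's ray), 0 where there is no reading.
- optics.get_calibration(name): a dict with "mtx" (3x3 intrinsics, pixels), "xyz" and "rotation" of the camera in the world. Camera axes: x right, y down, z forward; pixel columns grow to the right and rows downward; lengths in m; the calibration is good to about 2 mm. A picture is of the moment at which its call begins. get_calibration takes no time and is no camera call.
- arm.close_job(): hands the job in; it is judged then, once.
Trained networks look in the newest picture that a camera, given by its name, has taken for a name from the list of things; names that differ only in an ending like _2 or _b are one class to them, and where a whole thing is asked for, a point or a joint stands for the part that bears it (a point fixed in the world has none). Each returns a list of dicts, best first, with "p" (0 to 1); they miss things now and then, are a little off and sometimes report something else, mostly with a low value. They report only what shows in the picture. A call takes as long as a camera call.
- optics.trace(camera, target): "region" (420x560 bool, what is visible of it).
- optics.mark_of(camera, target): "at" ([x, y, z] in m, in world coordinates, good to about 4 mm: a listed point, or the origin of a listed thing).
The state is a dict: "clock": time; "joints": joint angles; "joint_vel": joint speeds; "joint_efforts": joint torques, N m; "tcp_pos": TCP position; "tcp_rot": TCP orientation; "wrist_force": force on the tool from outside, world axes, zero at the start; "torque": the same for the moment, N m; "width": opening from 0.0 (shut) to 1.0 (fully open); "gripper_force": force on a finger pad.
Only numpy, scipy, OpenCV 4.12 (cv2) and the standard library are available. Lean on these libraries where they do the work, as an engineer would, in place of code of your own. Each camera call takes 0.05 s, during which the arm holds its last target. There are 200 camera calls.

## Task

Three vibration-isolating feet that look alike stand on test stands. With the fingertips, press each of the three black pads down about a centimetre to feel which is the softest, and only then push the orange tag on the softest one's stand all the way down, leaving the other two tags up. Pick nothing up, leave the flask, carton and timer beside the stands where they are, and finish clear of everything.

Things in the scene. Friction and masses are not known exactly. Their poses are not given: they have to be found in the camera images.
- stand_left: The left (largest y) of three fixed stands that look the same: an aluminium plate, 136 x 64 x 10 mm, lying on the table. Origin: centre of the plate's underside; x runs along its 136 mm, z up. At x = +36 mm a foot stands on it: a dark steel round housing, 54 mm across, top at z 34 mm, with the sprung pad above it; at x = -42 mm a grey block (top at z 28 mm) guides the orange tag of that foot.
- pad_left_rest (a point): Centre of the top face of this stand's black rubber pad (42 mm disc) at rest: a point fixed to the stand at (+36, 0, 60) mm. The pad goes straight down, at most 14 mm, and springs back. All three give at about 1 N, then stiffen with depth: at 10 mm about 4 N for the softest, 7 N for the middle, 11 N for the stiffest foot. Which foot stands where changes each time and cannot be seen.
- ring_left_rest (a point): Where the centre of the yellow ring (29 mm across, 3 mm thick) on the stem under this stand's pad is at the start, within 2 mm: a point fixed to the stand at (+36, 0, 35.5) mm. The housing pushes the ring up the stem as the pad goes down, and it stays there, showing the deepest press. It needs no handling.
- tag_left_top (a point): Centre of the top face of this stand's orange tag, 26 mm (along the stand's x) by 32 mm; 48 mm above the table when fully up, at (-42, 0, 48) mm in the stand's frame, 78 mm from the pad's centre.
- tag_left (a joint): How far this stand's tag has been pushed down, in m: 0 is up (starts between 0 and 0.0015), 0.014 is fully down. It slides straight down with about 2.5 N of friction, has no spring and stays where it is left.
- stand_mid: The middle of three fixed stands that look the same: an aluminium plate, 136 x 64 x 10 mm, lying on the table. Origin: centre of the plate's underside; x runs along its 136 mm, z up. At x = +36 mm a foot stands on it: a dark steel round housing, 54 mm across, top at z 34 mm, with the sprung pad above it; at x = -42 mm a grey block (top at z 28 mm) guides the orange tag of that foot.
- pad_mid_rest (a point): Centre of the top face of this stand's black rubber pad (42 mm disc) at rest: a point fixed to the stand at (+36, 0, 60) mm. The pad goes straight down, at most 14 mm, and springs back. All three give at about 1 N, then stiffen with depth: at 10 mm about 4 N for the softest, 7 N for the middle, 11 N for the stiffest foot. Which foot stands where changes each time and cannot be seen.
- ring_mid_rest (a point): Where the centre of the yellow ring (29 mm across, 3 mm thick) on the stem under this stand's pad is at the start, within 2 mm: a point fixed to the stand at (+36, 0, 35.5) mm. The housing pushes the ring up the stem as the pad goes down, and it stays there, showing the deepest press. It needs no handling.
- tag_mid_top (a point): Centre of the top face of this stand's orange tag, 26 mm (along the stand's x) by 32 mm; 48 mm above the table when fully up, at (-42, 0, 48) mm in the stand's frame, 78 mm from the pad's centre.
- tag_mid (a joint): How far this stand's tag has been pushed down, in m: 0 is up (starts between 0 and 0.0015), 0.014 is fully down. It slides straight down with about 2.5 N of friction, has no spring and stays where it is left.
- stand_right: The right (smallest y) of three fixed stands that look the same: an aluminium plate, 136 x 64 x 10 mm, lying on the table. Origin: centre of the plate's underside; x runs along its 136 mm, z up. At x = +36 mm a foot stands on it: a dark steel round housing, 54 mm across, top at z 34 mm, with the sprung pad above it; at x = -42 mm a grey block (top at z 28 mm) guides the orange tag of that foot.
- pad_right_rest (a point): Centre of the top face of this stand's black rubber pad (42 mm disc) at rest: a point fixed to the stand at (+36, 0, 60) mm. The pad goes straight down, at most 14 mm, and springs back. All three give at about 1 N, then stiffen with depth: at 10 mm about 4 N for the softest, 7 N for the middle, 11 N for the stiffest foot. Which foot stands where changes each time and cannot be seen.
- ring_right_rest (a point): Where the centre of the yellow ring (29 mm across, 3 mm thick) on the stem under this stand's pad is at the start, within 2 mm: a point fixed to the stand at (+36, 0, 35.5) mm. The housing pushes the ring up the stem as the pad goes down, and it stays there, showing the deepest press. It needs no handling.
- tag_right_top (a point): Centre of the top face of this stand's orange tag, 26 mm (along the stand's x) by 32 mm; 48 mm above the table when fully up, at (-42, 0, 48) mm in the stand's frame, 78 mm from the pad's centre.
- tag_right (a joint): How far this stand's tag has been pushed down, in m: 0 is up (starts between 0 and 0.0015), 0.014 is fully down. It slides straight down with about 2.5 N of friction, has no spring and stays where it is left.
- flask: 100 ml conical flask, 60 mm across, 97 mm tall, loose; origin at the centre of its underside. Leave it alone.
- slides: Small carton of cover slips, 40 x 64 x 28 mm, loose; origin at the centre of its underside. Leave it alone.
- timer: White bench timer lying on its back, 58 x 72 x 19 mm, loose; origin at the centre of its underside. Leave it alone.

How it is judged:
On the way:
1. all three pads have been pressed down at least 5 mm (the yellow ring of each has moved up its stem by that), with all three tags still up (distance between pad_of_foot_p and ring_of_foot_p below 0.0155 m and distance between pad_of_foot_q and ring_of_foot_q below 0.0155 m and distance between pad_of_foot_r and ring_of_foot_r below 0.0155 m and value of joint each of tag_left, tag_mid, tag_right below 0.004 m), for 0.1 s.
At the end, for the whole second after the job is handed in: Every pad has been pressed down at least 5 mm (its ring shows it), the tag on the stand of the softest foot is down by at least 11.5 of its 14 mm, the two others are down by less than 4 mm, and the flask, carton and timer are at rest (distance between pad_of_foot_p and ring_of_foot_p below 0.0155 m and distance between pad_of_foot_q and ring_of_foot_q below 0.0155 m and distance between pad_of_foot_r and ring_of_foot_r below 0.0155 m and ((horizontal distance between pad_left_rest and softest_foot below 0.02 m and value of joint tag_left above 0.0115 m and value of joint each of tag_mid, tag_right below 0.004 m) or (horizontal distance between pad_mid_rest and softest_foot below 0.02 m and value of joint tag_mid above 0.0115 m and value of joint each of tag_left, tag_right below 0.004 m) or (horizontal distance between pad_right_rest and softest_foot below 0.02 m and value of joint tag_right above 0.0115 m and value of joint each of tag_left, tag_mid below 0.004 m)) and linear speed of each of flask, slides, timer below 0.02 m/s); the robot touches nothing.
It fails at once if the tag of a stiffer foot is pushed down (more than 5 mm) ((not (horizontal distance between pad_left_rest and softest_foot below 0.02 m) and value of joint tag_left above 0.005 m) or (not (horizontal distance between pad_mid_rest and softest_foot below 0.02 m) and value of joint tag_mid above 0.005 m) or (not (horizontal distance between pad_right_rest and softest_foot below 0.02 m) and value of joint tag_right above 0.005 m)).
It fails at once if the flask, carton or timer is picked up, knocked or moved by more than 20 mm (distance of any of flask, slides, timer from where it was at the start of the episode above 0.02 m).
It also fails if it takes over 48 s, if anything falls off the work surface, if the arm or the gripper's body presses on something with over 40 N, if the wrist force passes 120 N, or if a joint passes its speed limit or range.

## Working session

There is one attempt and no reset: what is moved stays moved. The work goes in short steps, Python scripts to look and compute and a shell command to move; the robot and the scene stay as the last step left them, time stands still between calls to the robot, and variables do not carry over. Pictures are saved under pics/ and viewed, at most 10 in all, crops included, and the job is handed in when it is done.

```bash
mkdir -p pics; cat > look.py <<'E'
import cv2,numpy as np
from rig import readout,optics,arm
E
python3 - <<'E'
from look import *
for c in ("top","side"):
    im,d=optics.read_camera(c); cv2.imwrite(f"pics/{c}0.png",im[:,:,::-1])
    for n in ("left","mid","right"):
        for k in (f"pad_{n}_rest",f"tag_{n}_top",f"stand_{n}"):
            print(c,k,[(np.round(r["at"],3).tolist(),round(r["p"],2)) for r in optics.mark_of(c,k)[:3]])
    for k in ("flask","slides","timer"): print(c,k,[(np.round(r["at"],3).tolist(),round(r["p"],2)) for r in optics.mark_of(c,k)[:2]])
s=readout.read_state();print(s)
E
```

```text
top pad_left_rest [([0.619, -0.104, 0.062], 0.65), ([0.487, -0.253, -0.002], 0.45), ([0.524, -0.262, 0.063], 0.31)]
top tag_left_top [([0.539, -0.101, 0.043], 0.71)]
top stand_left [([0.577, -0.102, -0.001], 0.94)]
top pad_mid_rest [([0.528, -0.261, 0.059], 0.85), ([0.541, -0.101, 0.047], 0.75), ([0.409, -0.124, 0.003], 0.49)]
top tag_mid_top [([0.445, -0.246, 0.049], 0.57)]
top stand_mid [([0.487, -0.252, 0.002], 0.97)]
top pad_right_rest [([0.548, -0.392, 0.056], 0.81)]
top tag_right_top [([0.474, -0.412, 0.049], 0.82)]
top stand_right [([0.512, -0.401, -0.002], 0.77), ([0.476, -0.414, 0.048], 0.56)]
top flask [([0.43, 0.049, -0.001], 0.88)]
top slides [([0.409, -0.126, 0.002], 0.71), ([0.475, -0.413, 0.049], 0.58)]
top timer [([0.351, -0.295, -0.003], 0.72)]
side pad_left_rest []
side tag_left_top [([0.532, -0.096, 0.051], 0.47)]
side stand_left [([0.578, -0.102, -0.003], 0.66), ([0.613, -0.104, 0.037], 0.27)]
side pad_mid_rest []
side tag_mid_top [([0.449, -0.249, 0.051], 0.51)]
side stand_mid [([0.486, -0.262, 0.003], 0.71)]
side pad_right_rest []
side tag_right_top [([0.473, -0
[... 282 characters left out ...]
750932, -0.23759187,  1.50017588,  0.1256828 ,
        1.14888876, -0.15480849]), 'joint_vel': array([ 1.28555962e-03,  1.77775391e-04, -5.77451418e-05, -4.24172785e-04,
       -6.43375810e-04,  1.21985595e-03,  1.90027907e-05]), 'joint_efforts': array([-4.31579992e-04, -6.20370555e+01, -2.18462057e+00, -2.49967092e+01,
        1.38000501e-02,  2.49830831e-03, -1.11909074e-05]), 'tcp_pos': array([ 0.15570048, -0.60530118,  0.40467723]), 'tcp_rot': array([ 9.92087229e-01,  1.25550505e-01,  1.27227543e-05, -4.91059789e-06]), 'wrist_force': array([ 0.19327036,  0.1595141 , -0.59733802]), 'torque': array([-0.03466153, -0.00033427,  0.0178945 ]), 'gripper_force': 0.0, 'width': 0.9984393134937035}
```

View pics/top0.png

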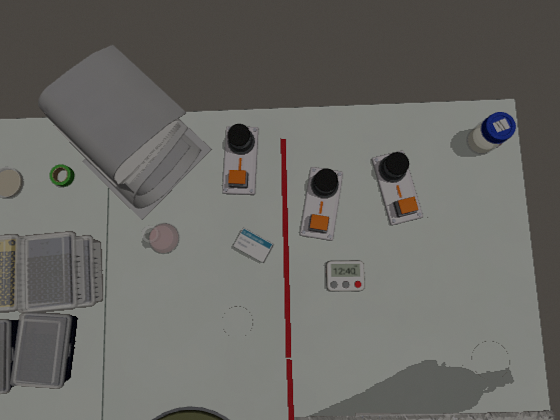

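View pics/side0.png

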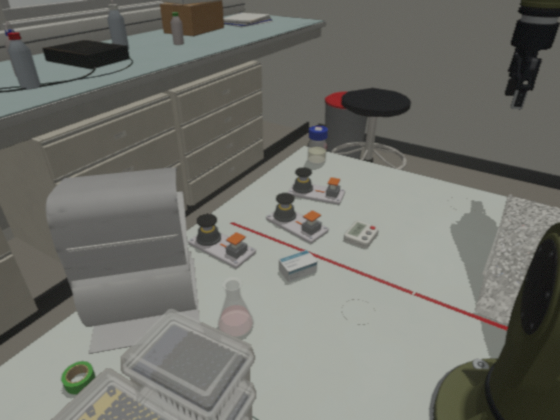

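```bash
cat >> look.py <<'E'
def rows(x,y,z=None):
    "cm shift in current tool frame to bring TCP over world x,y,(z)"
    from scipy.spatial.transform import Rotation as R
    s=readout.read_state(); p=s["tcp_pos"]; r=R.from_quat(s["tcp_rot"])
    return np.round(r.inv().apply(np.array([x,y,p[2] if z is None else z])-p)*100,2)
E
python3 - <<'E'
from look import *
from scipy.spatial.transform import Rotation as R
s=readout.read_state(); print(R.from_quat(s["tcp_rot"]).as_matrix().round(3))
for n,x,y in (("L",.617,-.104),("M",.526,-.261),("R",.548,-.392)): print(n,rows(x,y,.28))
E
```

```text
[[ 0.968  0.249  0.   ]
 [ 0.249 -0.968  0.   ]
 [ 0.    -0.    -1.   ]]
L [ 57.16 -37.06  12.47]
M [ 44.44 -24.12  12.47]
R [ 43.31 -10.88  12.47]
```

The top view shows three pads at (239,139), (325,183) and (395,167), with their tags below at (237,177), (319,223) and (405,207). A grey hood stands left of stand_left and a bottle is at (495,130). The network marks agree with the picture, and the heights and the 78 mm pad-to-tag distance fit. I start with the right pad.

```bash
python3 -m creep '[{"gripper":1,"x":6,"y":-1.5,"z":0},{"gripper":1,"x":12,"y":-3,"z":0},{"gripper":1,"x":18,"y":-4.5,"z":0},{"gripper":1,"x":24,"y":-6,"z":0},{"gripper":1,"x":30,"y":-7.5,"z":2},{"gripper":1,"x":36,"y":-9,"z":5},{"gripper":1,"x":41,"y":-10.3,"z":8},{"gripper":1,"x":43.3,"y":-10.9,"z":11}]' 30
python3 -m creep '[{"gripper":1},{"gripper":1},{"gripper":1},{"gripper":1},{"gripper":1},{"gripper":1},{"gripper":1},{"gripper":1}]'
python3 - <<'E'
from look import *
print(rows(.548,-.392,.235), readout.read_state()["wrist_force"],readout.read_state()["width"])
im,d=optics.read_camera("side"); cv2.imwrite("pics/side1.png",cv2.resize(im[60:320,150:490,::-1],None,fx=2,fy=2))
E
```

```text
[ 43.31 -10.88  16.97] [ 0.19327036  0.1595141  -0.59733802] 0.9984393134937035$[0]: bad value
$[0]: bad value
```

View pics/side1.png

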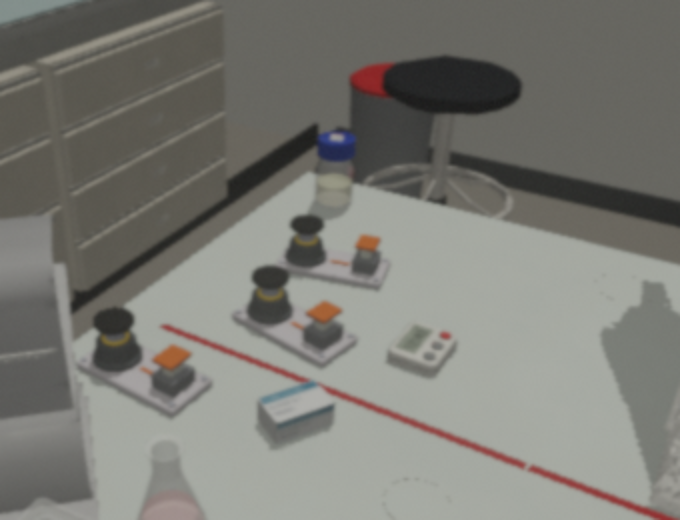

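The move was refused because every row needs all five keys. The crop shows the scene unchanged: pads at about (307,225), (270,280) and (114,322), with all tags up.

```bash
python3 -m creep '[{"gripper":1,"x":6,"y":-1.5,"z":0,"turn":0},{"gripper":1,"x":12,"y":-3,"z":0,"turn":0},{"gripper":1,"x":18,"y":-4.5,"z":0,"turn":0},{"gripper":1,"x":24,"y":-6,"z":0,"turn":0},{"gripper":1,"x":30,"y":-7.5,"z":2,"turn":0},{"gripper":1,"x":36,"y":-9,"z":5,"turn":0},{"gripper":1,"x":41,"y":-10.3,"z":8,"turn":0},{"gripper":1,"x":43.3,"y":-10.9,"z":11,"turn":0}]' 30
python3 -m creep '[{"gripper":1,"x":0,"y":0,"z":0,"turn":0},{"gripper":1,"x":0,"y":0,"z":0,"turn":0},{"gripper":1,"x":0,"y":0,"z":0,"turn":0},{"gripper":1,"x":0,"y":0,"z":0,"turn":0},{"gripper":1,"x":0,"y":0,"z":0,"turn":0},{"gripper":1,"x":0,"y":0,"z":0,"turn":0},{"gripper":1,"x":0,"y":0,"z":0,"turn":0},{"gripper":1,"x":0,"y":0,"z":0,"turn":0}]'
python3 - <<'E'
from look import *
print(rows(.548,-.392,.235), readout.read_state()["wrist_force"],readout.read_state()["width"])
im,d=optics.read_camera("side"); cv2.imwrite("pics/side2.png",cv2.resize(im[60:320,150:490,::-1],None,fx=2,fy=2))
E
```

```text
clock: 2.35
tcp_pos: [0.551, -0.389, 0.2939]
tcp_rot: [0.992, 0.127, 0.001, -0.0]
wrist_force: [0.3, -0.4, 0.0]
width: 0.001
gripper_force: 0.0
clock: 3.35
tcp_pos: [0.5479, -0.3918, 0.2946]
tcp_rot: [0.992, 0.126, -0.0, -0.0]
wrist_force: [0.4, -0.3, 0.2]
width: -0.005
gripper_force: 0.0
[0.   0.02 5.96] [ 0.38531614 -0.29673724  0.18374771] -0.004716740921491569
```

View pics/side2.png

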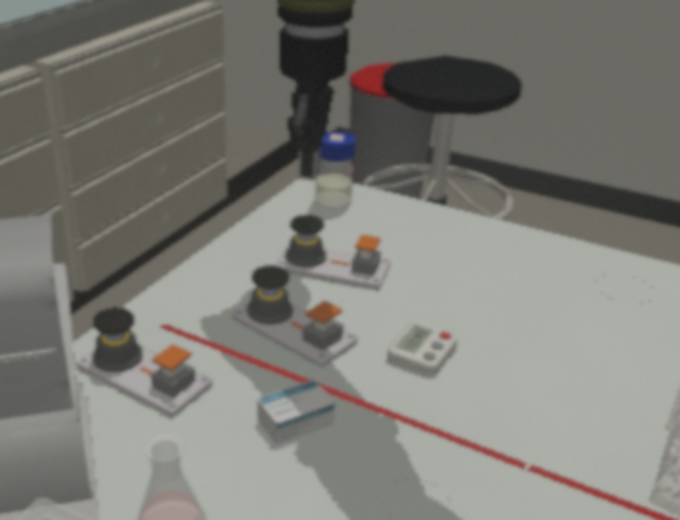

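The shut fingertips at (307,175) hang straight above the right pad at (307,225). I press it about 1 cm and hold.

```bash
python3 -m creep '[{"gripper":1,"x":0,"y":0,"z":3,"turn":0},{"gripper":1,"x":0,"y":0,"z":5.5,"turn":0},{"gripper":1,"x":0,"y":0,"z":6.2,"turn":0},{"gripper":1,"x":0,"y":0,"z":6.5,"turn":0},{"gripper":1,"x":0,"y":0,"z":6.8,"turn":0},{"gripper":1,"x":0,"y":0,"z":7.1,"turn":0},{"gripper":1,"x":0,"y":0,"z":7.1,"turn":0},{"gripper":1,"x":0,"y":0,"z":7.1,"turn":0}]'
python3 -m creep '[{"gripper":1,"x":0,"y":0,"z":0,"turn":0},{"gripper":1,"x":0,"y":0,"z":0,"turn":0},{"gripper":1,"x":0,"y":0,"z":0,"turn":0},{"gripper":1,"x":0,"y":0,"z":0,"turn":0},{"gripper":1,"x":0,"y":0,"z":0,"turn":0},{"gripper":1,"x":0,"y":0,"z":0,"turn":0},{"gripper":1,"x":0,"y":0,"z":0,"turn":0},{"gripper":1,"x":0,"y":0,"z":0,"turn":0}]'
python3 - <<'E'
from look import *
for n,x,y in (("L",.616,-.103),("M",.526,-.261)): print(n,rows(x,y,.30))
E
```

```text
clock: 4.4
tcp_pos: [0.548, -0.3919, 0.2247]
tcp_rot: [0.992, 0.126, 0.0, 0.0]
wrist_force: [-2.0, 0.9, 4.6]
width: 0.003
gripper_force: 2.7
clock: 5.4
tcp_pos: [0.548, -0.3919, 0.2247]
tcp_rot: [0.992, 0.126, 0.0, 0.0]
wrist_force: [-3.0, 1.3, 5.0]
width: -0.0
gripper_force: 2.7
L [ 13.79 -26.28  -7.54]
M [  1.13 -13.22  -7.54]
```

```bash
python3 -m creep '[{"gripper":1,"x":0,"y":0,"z":-3,"turn":0},{"gripper":1,"x":0,"y":0,"z":-7,"turn":0},{"gripper":1,"x":0.3,"y":-4,"z":-7.1,"turn":0},{"gripper":1,"x":0.7,"y":-8,"z":-7.1,"turn":0},{"gripper":1,"x":1,"y":-12,"z":-7.1,"turn":0},{"gripper":1,"x":1.1,"y":-13.2,"z":-7.1,"turn":0},{"gripper":1,"x":1.1,"y":-13.2,"z":-7.1,"turn":0},{"gripper":1,"x":1.1,"y":-13.2,"z":-7.1,"turn":0}]'
python3 -m creep '[{"gripper":1,"x":0,"y":0,"z":3,"turn":0},{"gripper":1,"x":0,"y":0,"z":5.5,"turn":0},{"gripper":1,"x":0,"y":0,"z":6.2,"turn":0},{"gripper":1,"x":0,"y":0,"z":6.5,"turn":0},{"gripper":1,"x":0,"y":0,"z":6.8,"turn":0},{"gripper":1,"x":0,"y":0,"z":7.1,"turn":0},{"gripper":1,"x":0,"y":0,"z":7.1,"turn":0},{"gripper":1,"x":0,"y":0,"z":7.1,"turn":0}]'
python3 -m creep '[{"gripper":1,"x":0,"y":0,"z":0,"turn":0},{"gripper":1,"x":0,"y":0,"z":0,"turn":0},{"gripper":1,"x":0,"y":0,"z":0,"turn":0},{"gripper":1,"x":0,"y":0,"z":0,"turn":0},{"gripper":1,"x":0,"y":0,"z":0,"turn":0},{"gripper":1,"x":0,"y":0,"z":0,"turn":0},{"gripper":1,"x":0,"y":0,"z":0,"turn":0},{"gripper":1,"x":0,"y":0,"z":0,"turn":0}]'
python3 - <<'E'
from look import *
for n,x,y in (("L",.616,-.103),): print(n,rows(x,y,.30))
E
```

```text
clock: 6.4
tcp_pos: [0.5258, -0.2629, 0.2948]
tcp_rot: [0.992, 0.125, 0.0, 0.001]
wrist_force: [-0.5, -0.7, -0.1]
width: 0.001
gripper_force: 0.0
clock: 7.4
tcp_pos: [0.526, -0.2615, 0.2241]
tcp_rot: [0.992, 0.125, 0.001, 0.0]
wrist_force: [-0.2, -1.8, 2.9]
width: 0.002
gripper_force: 1.6
clock: 8.4
tcp_pos: [0.5258, -0.2611, 0.2237]
tcp_rot: [0.992, 0.126, 0.0, -0.0]
wrist_force: [1.5, -0.9, 4.3]
width: -0.003
gripper_force: 1.9
L [ 12.68 -13.07  -7.62]
```

```bash
python3 -m creep '[{"gripper":1,"x":0,"y":0,"z":-3,"turn":0},{"gripper":1,"x":0,"y":0,"z":-7,"turn":0},{"gripper":1,"x":4,"y":-4,"z":-7.1,"turn":0},{"gripper":1,"x":8,"y":-8,"z":-7.1,"turn":0},{"gripper":1,"x":12,"y":-12,"z":-7.1,"turn":0},{"gripper":1,"x":12.7,"y":-13.1,"z":-7.1,"turn":0},{"gripper":1,"x":12.7,"y":-13.1,"z":-7.1,"turn":0},{"gripper":1,"x":12.7,"y":-13.1,"z":-7.1,"turn":0}]'
python3 -m creep '[{"gripper":1,"x":0,"y":0,"z":3,"turn":0},{"gripper":1,"x":0,"y":0,"z":5.5,"turn":0},{"gripper":1,"x":0,"y":0,"z":6.2,"turn":0},{"gripper":1,"x":0,"y":0,"z":6.5,"turn":0},{"gripper":1,"x":0,"y":0,"z":6.8,"turn":0},{"gripper":1,"x":0,"y":0,"z":7.1,"turn":0},{"gripper":1,"x":0,"y":0,"z":7.1,"turn":0},{"gripper":1,"x":0,"y":0,"z":7.1,"turn":0}]'
python3 -m creep '[{"gripper":1,"x":0,"y":0,"z":0,"turn":0},{"gripper":1,"x":0,"y":0,"z":0,"turn":0},{"gripper":1,"x":0,"y":0,"z":0,"turn":0},{"gripper":1,"x":0,"y":0,"z":0,"turn":0},{"gripper":1,"x":0,"y":0,"z":0,"turn":0},{"gripper":1,"x":0,"y":0,"z":0,"turn":0},{"gripper":1,"x":0,"y":0,"z":0,"turn":0},{"gripper":1,"x":0,"y":0,"z":0,"turn":0}]'
python3 - <<'E'
from look import *
print(readout.read_state()["joint_efforts"])
for n,x,y in (("M",.525,-.261),): print(n,rows(x,y,.30))
E
```

```text
clock: 9.4
tcp_pos: [0.615, -0.1047, 0.2941]
tcp_rot: [0.992, 0.124, -0.001, 0.0]
wrist_force: [-0.1, -0.1, -0.7]
width: 0.001
gripper_force: 0.0
clock: 10.4
tcp_pos: [0.6158, -0.1039, 0.2255]
tcp_rot: [0.992, 0.125, 0.0, 0.001]
wrist_force: [-5.1, -2.2, 9.0]
width: 0.003
gripper_force: 4.4
clock: 11.4
tcp_pos: [0.6157, -0.1039, 0.2255]
tcp_rot: [0.992, 0.125, 0.0, 0.001]
wrist_force: [-4.2, -2.0, 9.9]
width: 0.0
gripper_force: 4.3
[-1.80763040e+00 -6.26243305e+01 -4.07870159e+00 -1.92942971e+01
 -4.32010302e-01 -1.79697566e+00  1.48542505e-03]
M [-12.68  12.98  -7.43]
```

Left is clearly the stiffest. Mid reads softer than right, but the gap is close to the noise, so I press both again deeper and average the readings.

```bash
cat > avg.py <<'E'
from look import *
a=[]
for _ in range(16):
    optics.read_camera("top"); s=readout.read_state(); a.append([*s["wrist_force"],s["gripper_force"],s["tcp_pos"][2]])
print(np.mean(a,0).round(4),np.std(a,0).round(4))
for n,x,y in (("M",.525,-.261),("R",.548,-.392),("tagM",.447,-.247)): print(n,rows(x,y,.30))
E
python3 -m creep '[{"gripper":1,"x":0,"y":0,"z":-3,"turn":0},{"gripper":1,"x":0,"y":0,"z":-7,"turn":0},{"gripper":1,"x":-4,"y":4,"z":-7.1,"turn":0},{"gripper":1,"x":-8,"y":8,"z":-7.1,"turn":0},{"gripper":1,"x":-12,"y":12,"z":-7.1,"turn":0},{"gripper":1,"x":-12.7,"y":13,"z":-7.1,"turn":0},{"gripper":1,"x":-12.7,"y":13,"z":-7.1,"turn":0},{"gripper":1,"x":-12.7,"y":13,"z":-7.1,"turn":0}]'
python3 -m creep '[{"gripper":1,"x":0,"y":0,"z":3,"turn":0},{"gripper":1,"x":0,"y":0,"z":5.5,"turn":0},{"gripper":1,"x":0,"y":0,"z":6.2,"turn":0},{"gripper":1,"x":0,"y":0,"z":6.5,"turn":0},{"gripper":1,"x":0,"y":0,"z":6.8,"turn":0},{"gripper":1,"x":0,"y":0,"z":7.2,"turn":0},{"gripper":1,"x":0,"y":0,"z":7.2,"turn":0},{"gripper":1,"x":0,"y":0,"z":7.2,"turn":0}]'
python3 avg.py
```

```text
clock: 12.4
tcp_pos: [0.5265, -0.2585, 0.2951]
tcp_rot: [0.992, 0.127, 0.001, -0.0]
wrist_force: [-0.0, 0.7, -0.6]
width: -0.0
gripper_force: 0.0
clock: 13.4
tcp_pos: [0.5259, -0.2603, 0.2232]
tcp_rot: [0.992, 0.126, 0.001, 0.0]
wrist_force: [2.8, 2.0, 3.2]
width: 0.003
gripper_force: 1.7
[2.6202 0.988  3.7586 1.9381 0.2229] [7.698e-01 6.893e-01 4.858e-01 1.089e-01 1.000e-04]
M [-0.06  0.04 -7.72]
R [-1.09 13.3  -7.72]
tagM [-7.26 -3.26 -7.73]
```

```bash
python3 -m creep '[{"gripper":1,"x":0,"y":0,"z":-3,"turn":0},{"gripper":1,"x":0,"y":0,"z":-7,"turn":0},{"gripper":1,"x":-0.3,"y":4,"z":-7.2,"turn":0},{"gripper":1,"x":-0.7,"y":8,"z":-7.2,"turn":0},{"gripper":1,"x":-1,"y":12,"z":-7.2,"turn":0},{"gripper":1,"x":-1.1,"y":13.3,"z":-7.2,"turn":0},{"gripper":1,"x":-1.1,"y":13.3,"z":-7.2,"turn":0},{"gripper":1,"x":-1.1,"y":13.3,"z":-7.2,"turn":0}]'
python3 -m creep '[{"gripper":1,"x":0,"y":0,"z":3,"turn":0},{"gripper":1,"x":0,"y":0,"z":5.5,"turn":0},{"gripper":1,"x":0,"y":0,"z":6.2,"turn":0},{"gripper":1,"x":0,"y":0,"z":6.5,"turn":0},{"gripper":1,"x":0,"y":0,"z":6.9,"turn":0},{"gripper":1,"x":0,"y":0,"z":7.3,"turn":0},{"gripper":1,"x":0,"y":0,"z":7.3,"turn":0},{"gripper":1,"x":0,"y":0,"z":7.3,"turn":0}]'
python3 avg.py
```

```text
clock: 15.2
tcp_pos: [0.5479, -0.3901, 0.2943]
tcp_rot: [0.992, 0.126, -0.0, -0.001]
wrist_force: [0.7, 0.1, 0.5]
width: -0.0
gripper_force: 0.0
clock: 16.2
tcp_pos: [0.5483, -0.3914, 0.2228]
tcp_rot: [0.992, 0.126, 0.001, 0.0]
wrist_force: [-1.1, 3.1, 5.8]
width: 0.001
gripper_force: 3.2
[-1.6241  3.2553  6.4912  3.2334  0.2229] [0.3885 0.5917 0.3354 0.0019 0.    ]
M [  1.   -13.21  -7.71]
R [-0.04  0.05 -7.71]
tagM [ -6.2  -16.51  -7.73]
```

At equal depth mid gives 3.8 N and right 6.5 N, so mid is softest. Left was pressed only 7.5 mm, so I give it a full centimetre before touching the tag.

```bash
python3 -m creep '[{"gripper":1,"x":0,"y":0,"z":-3,"turn":0},{"gripper":1,"x":0,"y":0,"z":-7,"turn":0},{"gripper":1,"x":2.7,"y":-5.2,"z":-7.3,"turn":0},{"gripper":1,"x":5.4,"y":-10.4,"z":-7.3,"turn":0},{"gripper":1,"x":8.1,"y":-15.6,"z":-7.3,"turn":0},{"gripper":1,"x":10.8,"y":-20.8,"z":-7.3,"turn":0},{"gripper":1,"x":13.3,"y":-25.5,"z":-7.3,"turn":0},{"gripper":1,"x":13.8,"y":-26.2,"z":-7.3,"turn":0}]'
python3 -m creep '[{"gripper":1,"x":0,"y":0,"z":2,"turn":0},{"gripper":1,"x":0,"y":0,"z":5,"turn":0},{"gripper":1,"x":0,"y":0,"z":6.2,"turn":0},{"gripper":1,"x":0,"y":0,"z":6.6,"turn":0},{"gripper":1,"x":0,"y":0,"z":7,"turn":0},{"gripper":1,"x":0,"y":0,"z":7.4,"turn":0},{"gripper":1,"x":0,"y":0,"z":7.4,"turn":0},{"gripper":1,"x":0,"y":0,"z":7.4,"turn":0}]'
python3 avg.py
```

```text
clock: 18.0
tcp_pos: [0.6174, -0.0983, 0.2954]
tcp_rot: [0.992, 0.129, 0.001, -0.001]
wrist_force: [0.2, -0.3, 0.1]
width: 0.001
gripper_force: 0.0
clock: 19.0
tcp_pos: [0.6157, -0.1046, 0.2227]
tcp_rot: [0.992, 0.125, -0.0, 0.001]
wrist_force: [-6.5, -0.6, 10.9]
width: 0.002
gripper_force: 5.8
[-6.8018 -0.7666 11.4563  5.7345  0.2227] [0.4895 0.4487 0.3402 0.0047 0.    ]
M [-12.67  12.91  -7.7 ]
R [-13.7   26.17  -7.68]
tagM [-19.88   9.62  -7.7 ]
```

The three forces (11.5, 6.5 and 3.8 N) match the expected values. I move to the mid tag.

```bash
python3 -m creep '[{"gripper":1,"x":0,"y":0,"z":-3,"turn":0},{"gripper":1,"x":0,"y":0,"z":-7,"turn":0},{"gripper":1,"x":-4.5,"y":2.2,"z":-7.4,"turn":0},{"gripper":1,"x":-9,"y":4.4,"z":-7.4,"turn":0},{"gripper":1,"x":-13.5,"y":6.6,"z":-7.4,"turn":0},{"gripper":1,"x":-18,"y":8.7,"z":-7.4,"turn":0},{"gripper":1,"x":-19.9,"y":9.6,"z":-7.4,"turn":0},{"gripper":1,"x":-19.9,"y":9.6,"z":-7.4,"turn":0}]'
python3 - <<'E'
from look import *
im,d=optics.read_camera("side"); cv2.imwrite("pics/side3.png",cv2.resize(im[60:320,150:490,::-1],None,fx=2,fy=2))
print(rows(.447,-.247,.207))
E
```

```text
clock: 20.8
tcp_pos: [0.4466, -0.2479, 0.2957]
tcp_rot: [0.992, 0.124, 0.001, 0.001]
wrist_force: [0.3, 0.6, 0.6]
width: 0.002
gripper_force: 0.0
[-0.09 -0.01  8.86]
```

View pics/side3.png

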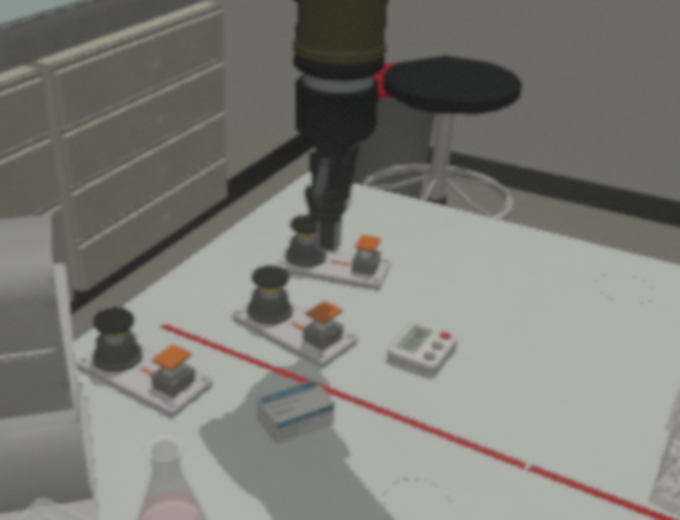

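The fingertips at (326,245) hang above the mid tag at (323,310). The rings have risen under the pads and all tags are still up. I push the mid tag down and lift off.

```bash
python3 -m creep '[{"gripper":1,"x":0,"y":0,"z":4,"turn":0},{"gripper":1,"x":0,"y":0,"z":7,"turn":0},{"gripper":1,"x":0,"y":0,"z":7.6,"turn":0},{"gripper":1,"x":0,"y":0,"z":8.1,"turn":0},{"gripper":1,"x":0,"y":0,"z":8.5,"turn":0},{"gripper":1,"x":0,"y":0,"z":9,"turn":0},{"gripper":1,"x":0,"y":0,"z":9.1,"turn":0},{"gripper":1,"x":0,"y":0,"z":9.1,"turn":0}]'
```

```text
clock: 21.85
tcp_pos: [0.4481, -0.246, 0.2071]
tcp_rot: [0.992, 0.126, 0.002, 0.001]
wrist_force: [-6.5, 6.8, 37.6]
width: 0.002
gripper_force: 19.0
```

The force rose to 38 N at TCP z 0.2071, so the tag is on its end stop. I lift and check.

```bash
python3 -m creep '[{"gripper":1,"x":0,"y":0,"z":-3,"turn":0},{"gripper":1,"x":0,"y":0,"z":-8,"turn":0},{"gripper":1,"x":0,"y":0,"z":-13,"turn":0},{"gripper":1,"x":0,"y":0,"z":-18,"turn":0},{"gripper":1,"x":0,"y":0,"z":-20,"turn":0},{"gripper":1,"x":0,"y":0,"z":-20,"turn":0},{"gripper":1,"x":0,"y":0,"z":-20,"turn":0},{"gripper":1,"x":0,"y":0,"z":-20,"turn":0}]'
python3 - <<'E'
from look import *
im,d=optics.read_camera("side"); cv2.imwrite("pics/side4.png",cv2.resize(im[60:320,150:490,::-1],None,fx=2,fy=2))
for n in ("left","mid","right"): print(n,[(np.round(r["at"],3).tolist(),round(r["p"],2)) for r in optics.mark_of("side",f"tag_{n}_top")[:1]])
E
```

```text
clock: 22.85
tcp_pos: [0.4472, -0.2463, 0.4024]
tcp_rot: [0.992, 0.126, -0.001, -0.001]
wrist_force: [0.7, 0.1, -0.4]
width: -0.002
gripper_force: 0.0
left [([0.533, -0.097, 0.05], 0.67)]
mid [([0.449, -0.247, 0.033], 0.66)]
right [([0.474, -0.413, 0.048], 0.51)]
```

View pics/side4.png

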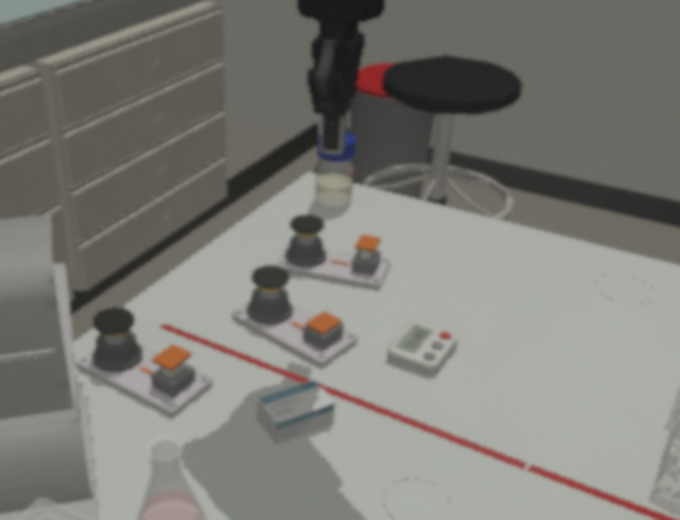

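The mid tag at (324,323) is down on its block (height 0.033 m) and the other two are up. The rings are raised, the loose things have not moved, and the arm is clear.

```bash
python3 -c "from rig import arm; print(arm.close_job())"
```

```text
the job is handed in; nothing more can be done
None
```

The job is handed in: I pressed all three pads about 1 cm, the middle foot was softest (3.8 N, against 6.5 N right and 11.5 N left), and only its tag was pushed fully down, with the arm left clear.

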